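# Hold a shaker's retaining bar home in its brackets

## Task

Lay the long aluminium retaining bar centrally across the two end brackets of the shaker, over the jars, and let go of it. Then push on its middle with one diagonal push, down and back towards the upright stops, so that both ends are pressed firmly down on the ledges and firmly against the stops together, and keep pushing: the program finishes while still holding it pressed there, ready for the screws. Do not drop the bar, and leave the jars and everything else on the bench undisturbed.

Things in the scene. Friction and masses are not known exactly. Their poses are not given: they have to be found in the camera images.
- bar: long retaining bar: loose hollow aluminium, 300 mm long (y), 28 mm wide (x), 30 mm high (z), 0.2 to 0.45 kg; both long upper edges have 45 degree chamfers 6 by 6 mm, so its sides are flat up to 24 mm; half a turn about z makes no difference. Origin at the centre of its underside. Starts flat on the bench, chamfers and z axis up
- shaker: low white shaker, fixed; platform 200 mm (x) by 300 mm (y), top 72 mm above the bench. Origin at bench level under its centre, z up, x from ledges to stops (roughly away from the robot), y along the fitted bar. A steel bracket with ledge and stop stands at y = +115 and -115 mm. The bar when home has its origin here at x = +6, y = 0, z = 147 mm, its y axis along this y, and overhangs each bracket by 20 mm
- ledge_left: flat slippery PTFE-faced ledge of the bracket at the shaker's +y end, 60 mm deep (x) by 30 mm (y), rigid; origin at the centre of its top face, 147 mm above the bench; same axes as the shaker. Its rear edge meets the foot of the stop. Friction coefficient about 0.15
- ledge_right: the same ledge at the shaker's -y end
- stop_left: upright PTFE-faced stop behind ledge_left, rigid, 30 mm wide (y), 40 mm high above the ledge, facing the shaker's -x; origin at the middle of the lower edge of its front face, where it meets the ledge; same axes as the shaker
- stop_right: the same stop behind ledge_right
- jar0: loose capped glass jar, 48 mm diameter, 62 mm high, standing on the shaker's platform below where the bar goes; origin at the centre of its underside; leave alone
- jar1: loose capped glass jar, 48 mm diameter, 62 mm high, standing on the shaker's platform below where the bar goes; origin at the centre of its underside; leave alone
- jar2: loose capped glass jar, 48 mm diameter, 62 mm high, standing on the shaker's platform below where the bar goes; origin at the centre of its underside; leave alone
- beaker: loose glass beaker, 84 mm diameter, 95 mm high, towards the far edge of the bench; origin at the centre of its underside; leave alone
- reagent: loose amber bottle, 68 mm diameter, 150 mm high, towards the far edge; origin at the centre of its underside; leave alone
- spatula: loose steel lab spoon lying on the bench on the robot's near right; leave alone
- dish: loose shallow glass dish, 90 mm diameter, 16 mm high, on the bench, on the robot's near left; origin at the centre of its underside; leave alone
- short_bar: loose offcut of the same bar profile, only 130 mm long, at the right side of the bench; not the retaining bar; origin at the centre of its underside; leave alone

How it is judged (in metres and radians):
On the way:
1. the bar lies across both ledges, roughly centred, let go and at rest (z of bar in the frame of shaker between 0.143 and 0.151 m and y of bar in the frame of shaker between -0.017 and 0.017 m and angle between the y axis of bar and the y axis of shaker, either way round below 0.2 rad and angle between bar's own z axis and vertical below 0.05 rad and contact force between bar and ledge_left above 0.3 N and contact force between bar and ledge_right above 0.3 N and contact force between the fingers and bar below 0.1 N and linear speed of bar below 0.02 m/s), for 0.3 s.
At the end, for the whole second after the job is handed in: Still pushed by the fingers (over 4 N) and at rest, the bar lies level on both ledges (within 4 mm, 0.05 rad), centred within 17 mm, within 3 mm of and 0.03 rad parallel to the stops; each ledge carries over 3.5 N (over half the bar's weight), each stop over 1.5 N (z of bar in the frame of shaker between 0.143 and 0.151 m and y of bar in the frame of shaker between -0.017 and 0.017 m and angle between the y axis of bar and the y axis of shaker, either way round below 0.03 rad and angle between bar's own z axis and vertical below 0.05 rad and x of bar in the frame of shaker between 0.003 and 0.0085 m and contact force between bar and ledge_left above 3.5 N and contact force between bar and ledge_right above 3.5 N and contact force between bar and stop_left above 1.5 N and contact force between bar and stop_right above 1.5 N and contact force between the fingers and bar above 4 N and linear speed of bar below 0.02 m/s); the arm keeps its last pose, push and grip.
It fails at once if a bystander was disturbed (moved more than 30 mm) or a jar or bottle tipped (distance of any of jar0, jar1, jar2, beaker, reagent, spatula, dish, short_bar from where it was at the start of the episode above 0.03 m or angle between any of jar0, jar1, jar2, beaker, reagent's own z axis and vertical above 0.4 rad).
It fails at once if the bar was dropped (falling free faster than 0.5 m/s) (contact force between the fingers and bar below 0.1 N and linear speed of bar above 0.5 m/s).
It also fails if it takes over 54 s, if anything falls off the work surface, if the arm or the gripper's body presses on something with over 40 N, if the wrist force passes 120 N, or if a joint passes its speed limit or range.

## Robot

A 6-joint arm with a two-finger parallel gripper is mounted at the origin on the work surface. World frame = base frame: x ahead of the robot, y to its left, z up, the work surface at z = 0. Lengths are in mm, angles in rad, forces in N, time in s.
With the tool pointing down it reaches from about 375 to 900 mm from the base axis. Payload 3.1 kg.
Tool frame: the origin (TCP) lies between the finger pads; the fingertips stand 11 mm ahead of it and the grasp point (between the pads) lies 8 mm behind it; z points along the fingers, y is the direction in which the jaws open and shut (so a half turn about z gives the same grasp; the last joint's range is limited). The gripper opens to 87 mm and grips with 3 to 60 N. Pads are 19 mm wide; open, the fingers measure 117 mm over their backs; the gripper's body (75 mm by 190 mm) begins 51 mm behind the grasp point.
Start: joints at [-1.413, 0.527, 1.433, -0, 1.181, -0.178], TCP at [205.975, -590.06, 233.548] pointing down, gripper open.
Joint ranges: [-3.08, 3.08], [-0.75, 2.2], [0.22, 2.44], [-1.43, 4.57], [0, 2.65], [-2.85, 2.85]. Speed limits (rad/s): [2.79, 2.79, 3.14, 3.14, 3.14, 3.14].

## Interface

Orientations are given as a unit quaternion [x, y, z, w].
In Python, from station import arm gives the robot as it stands.
- The arm moves only by the tool send_rows, never from a script. Its argument "plan" is a list of rows, each a list of 5 numbers: the shift along the world's x, y, z in mm, then the turn about the world's z in degrees, then the opening in per cent of the stroke, from 0 (shut) to 100 (fully open). A call has 1 to 8 rows; each row is the pose to reach, as a shift and turn from the pose commanded when the call began; what a row does not reach only later rows make up. A row lasts 1/12 s, in which the tool goes at most 41.7 mm and 7.16 degrees, less where a joint would pass 70% of its speed; a pose out of reach is approached as far as the arm can. A call with a gripper value outside its range is refused whole. The fingers move at their own pace and stop on an object; "newtons" is the grip in N (left out, the last holds). Time passes only in rows, so rows that repeat a pose let the fingers close. It gives the time, the measured TCP pose, the force and the opening at its end, in the units of the state.
- arm.observe(): the state, without advancing time (a new reading comes with each control period).
- arm.get_image(name): name is "scene" or "top"; returns (picture, depth): 420x560x3 uint8, red, green, blue; 420x560 float32, mm along the optical axis (not along the pixel's ray), 0 where there is no reading.
- arm.camera_params(name): a dict with "camera_matrix" (3x3 intrinsics, pixels), "position" and "orientation" of the camera in the world. Camera axes: x right, y up, looking along -z (the intrinsics and any distortion apply to the point x, -y, -z); pixel columns grow to the right and rows downward; lengths in mm; the calibration is good to about 2 mm. A picture is of the moment at which its call begins. camera_params takes no time and is no camera call.
- arm.sign_off(): hands the job in, once; it reports no verdict.
Trained networks look in the newest picture that a camera, given by its name, has taken for a name from the list of things; names that differ only in an ending like _2 or _b are one class to them, and where a whole thing is asked for, a point or a joint stands for the part that bears it (a point fixed in the world has none). Each returns a list of dicts, best first, with "conf" (0 to 1); they miss things now and then, are a little off and sometimes report something else, mostly with a low value. They report only what shows in the picture. A call takes as long as a camera call.
- arm.search_frame(target, camera): "rect" ([left, top, width, height] in pixels, round what is visible of it).
- arm.cut_out(target, camera): "pixels" (420x560 bool, what is visible of it) and "rect" ([left, top, width, height] in pixels, round what is visible of it).
- arm.place_of(target, camera): "pixel" ([column, row] in pixels: a listed point, or the origin of a listed thing).
The state is a dict: "time_s": time; "qpos": joint angles; "joint_vel": joint speeds; "joint_torque": joint torques, N m; "ee_pos": TCP position; "orientation": TCP orientation; "ft_force": force on the tool from outside, world axes, zero at the start; "ft_torque": the same for the moment, N m; "grip_width": opening from 0.0 (shut) to 1.0 (fully open).
Only numpy, scipy, OpenCV 4.12 (cv2) and the standard library are available. Lean on these libraries where they do the work, as an engineer would, in place of code of your own. Each camera call takes 0.05 s, during which the arm holds its last target.

## Working session

There is one attempt and no reset: what is moved stays moved. The work goes in short steps, Python scripts to look and compute and a tool call to move; the robot and the scene stay as the last step left them, time stands still between calls to the robot, and variables do not carry over. Pictures are saved under pics/ and viewed, and the job is handed in when it is done.

Besides the shell and the picture viewer there is one more tool, called by a JSON object that holds its "method" and its "body". send_rows: Moves the arm, as the interface text tells. Its arguments: {"type":"object","properties":{"plan":{"type":"array"},"newtons":{"type":"number"}},"required":["plan"]}

```bash
ls; mkdir -p pics; python3 - <<'E'
from station import arm
import cv2,numpy as np
print(arm.observe())
for n in ("scene","top"):
    p,d=arm.get_image(n); cv2.imwrite(f"pics/{n}0.png",p[:,:,::-1]); np.save(f"pics/{n}0.npy",d)
    print(n,arm.camera_params(n))
E
```

```text
pics
{'time_s': 0.0, 'qpos': array([-1.41348851e+00,  5.28452429e-01,  1.43392322e+00, -1.75021020e-05,
        1.18138826e+00, -1.78508665e-01]), 'joint_vel': array([-0.00051511,  0.00158559, -0.0005843 , -0.00220698, -0.00141102,
       -0.00156954]), 'joint_torque': array([-1.58761336e-04, -4.40043318e+01, -1.76593477e+01,  6.31477637e-02,
        5.81213215e-02, -1.64295739e-04]), 'ee_pos': array([ 205.86617725, -589.35998128,  232.5733994 ]), 'orientation': array([ 9.85935362e-01,  1.67123560e-01,  3.41604687e-06, -1.08565018e-03]), 'ft_force': array([-0.39425058, -0.67381953, -0.30741318]), 'ft_torque': array([ 0.02800471, -0.02583645,  0.02777234]), 'grip_width': 1.0020130241975795}
scene {'camera_matrix': array([[452.14349254,   0.        , 280.59854671],
       [  0.        , 452.14349254, 219.68465522],
       [  0.        ,   0.        ,   1.        ]]), 'position': array([1377.82091351,  231.71787929, 1084.4513951 ]), 'orientation': array([0.20954113, 0.3068016 , 0.75395857, 0.54176726])}
top {'camera_matrix': array([[455.10895503,   0.        , 281.08232562],
       [  0.        , 455.10895503, 215.48340847],
       [  0.        ,   0.        ,   1.        ]]), 'position': array([ 364.02370984,  -53.58698045, 1454.67966626]), 'orientation': array([ 0.03398323, -0.04670282, -0.70019826,  0.71160831])}
```

View pics/scene0.png

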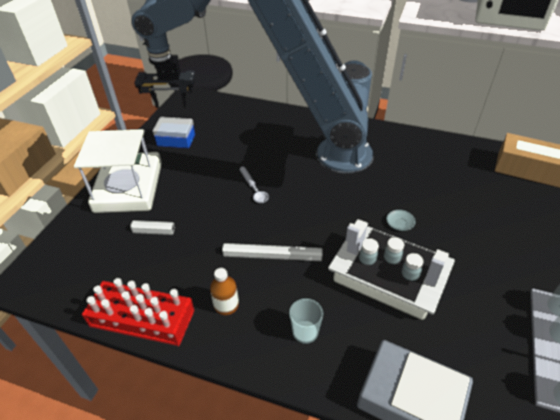

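View pics/top0.png

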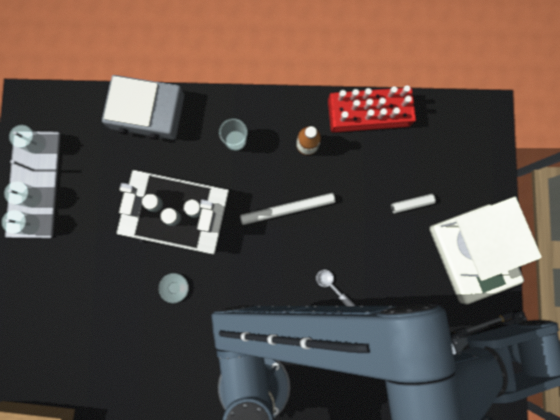

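```bash
cat > h.py <<'E'
import numpy as np,cv2
from scipy.spatial.transform import Rotation as R
from station import arm
def cloud(n,d):
    c=arm.camera_params(n);K=c['camera_matrix']
    v,u=np.mgrid[:d.shape[0],:d.shape[1]]
    P=np.stack([(u-K[0,2])/K[0,0]*d,-(v-K[1,2])/K[1,1]*d,-d],-1)
    return P@R.from_quat(c['orientation']).as_matrix().T+c['position']
def proj(n,P):
    c=arm.camera_params(n);K=c['camera_matrix']
    p=(np.atleast_2d(P)-c['position'])@R.from_quat(c['orientation']).as_matrix()
    return np.stack([K[0,0]*p[:,0]/-p[:,2]+K[0,2],-K[1,1]*p[:,1]/-p[:,2]+K[1,2]],-1)
def big(img,x,y,w,h,name,s=5):
    cv2.imwrite(name,cv2.resize(img[y:y+h,x:x+w,::-1],None,fx=s,fy=s,interpolation=cv2.INTER_CUBIC))
E
python3 - <<'E'
from h import *
for n in ("scene","top"):
    p,d=arm.get_image(n); C=cloud(n,d)
    big(p,*( (210,200,260,120) if n=="scene" else (105,160,240,110)),f"pics/{n}1.png",3)
    for t in ("bar","shaker","short_bar","ledge_left","stop_left","ledge_right","stop_right"):
        for r in arm.cut_out(t,n)[:2]:
            m=r['pixels']&(d>0); Q=C[m]
            if len(Q)<5: continue
            uv=np.argwhere(r['pixels'])
            print(n,t,round(r['conf'],2),r['rect'],len(Q),'med',np.median(Q,0).round(1),'z95',np.percentile(Q[:,2],[5,50,95]).round(1))
            if t=="bar":
                T=Q[Q[:,2]>20]; print(cv2.minAreaRect(T[:,:2].astype(np.float32)))
E
```

```text
scene bar 0.64 [220.9, 241.6, 99.9, 15.7] 1171 med [561.  -95.3  26.2] z95 [ 3.4 26.2 33.5]
((556.5165405273438, -97.55717468261719), (32.41548156738281, 299.3227844238281), 15.296774864196777)
scene bar 0.59 [359.3, 239.9, 19.6, 22.0] 387 med [551.8 184.1 115.3] z95 [ 75.4 115.3 136.1]
((514.7791137695312, 171.91073608398438), (105.59139251708984, 44.98960494995117), 23.59139633178711)
scene shaker 0.86 [328.2, 221.2, 124.9, 96.9] 5813 med [582.3 262.   71.4] z95 [ 29.1  71.4 162.5]
scene short_bar 0.86 [132.5, 219.0, 42.8, 14.9] 439 med [ 585.8 -496.5   26.3] z95 [ 5.7 26.3 34.3]
scene short_bar 0.46 [402.9, 257.7, 20.6, 22.2] 399 med [567.9 307.4 121.5] z95 [ 82.4 121.5 135.9]
scene ledge_left 0.52 [435.4, 250.8, 13.4, 5.1] 65 med [524.7 372.9 146.8] z95 [144.5 146.8 150.3]
scene ledge_right 0.47 [403.7, 254.6, 21.1, 24.7] 412 med [567.8 306.7 115.2] z95 [ 78.5 115.2 135.8]
top bar 0.61 [243.5, 194.5, 92.4, 29.9] 880 med [ 549.7 -101.3   28.2] z95 [14.3 28.2 33.7]
((552.0084838867188, -98.89653015136719), (28.77197265625, 299.9635009765625), 14.561483383178711)
top shaker 0.68 [118.5, 176.2, 110.8, 78.0] 5771 med [522.3 253.8  71.3] z95 [ 65.2  71.3 148.7]
top short_bar 0.74 [394.1, 199.5, 44.7, 13.8] 361 med [ 574.8 -495.3   28.7] z95 [20.9 28.7 34.4]
top ledge_left 0.56 [120.9, 196.3, 15.8, 17.3] 207 med [542.5 367.7 146.4] z95 [141.3 146.4 150.3]
top stop_left 0.49 [121.4, 189.5, 15.1, 5.3] 58 med [574.3 357.4 182.1] z95 [151.1 182.1 188.3]
top ledge_right 0.73 [200.0, 209.0, 12.0, 21.7] 199 med [500.2 141.1 146.5] z95 [141.3 146.5 150.3]
top ledge_right 0.24 [120.6, 188.1, 13.7, 5.3] 48 med [574.  356.8 183. ] z95 [152.9 183.  188.2]
top stop_right 0.53 [185.0, 198.2, 13.1, 17.9] 239 med [531.5 182.  131.4] z95 [ 81.4 131.4 136.7]
top stop_right 0.25 [162.6, 212.7, 19.1, 17.1] 263 med [506.8 244.5 131.2] z95 [ 80.9 131.2 137.1]
```

```bash
python3 - <<'E'
from h import *
print(arm.observe()['time_s'])
for t in ("ledge_left","stop_left","ledge_right","stop_right","shaker"):
  for n in ("scene","top"):
    print(n,t,[(round(r['conf'],2),np.round(r['pixel'],1)) for r in arm.place_of(t,n)[:2]])
E
```

```text
0.9
scene ledge_left [(0.6, array([442. , 258.5]))]
top ledge_left [(0.6, array([126.8, 205. ]))]
scene stop_left [(0.5, array([438.3, 266.1]))]
top stop_left [(0.62, array([128.3, 193.1]))]
scene ledge_right [(0.61, array([359.6, 227. ]))]
top ledge_right [(0.69, array([201.2, 219.8])), (0.4, array([231.8, 139.3]))]
scene stop_right [(0.52, array([353.3, 236.9]))]
top stop_right [(0.37, array([208.7, 211.2]))]
scene shaker [(0.8, array([386.5, 278.9]))]
top shaker [(0.98, array([177.1, 215.2]))]
```

View pics/scene1.png

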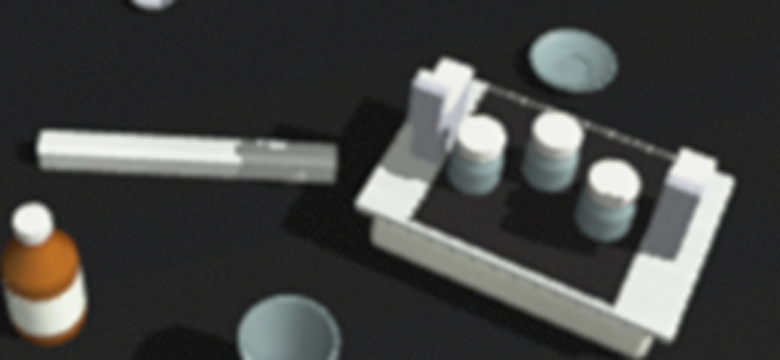

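View pics/top1.png

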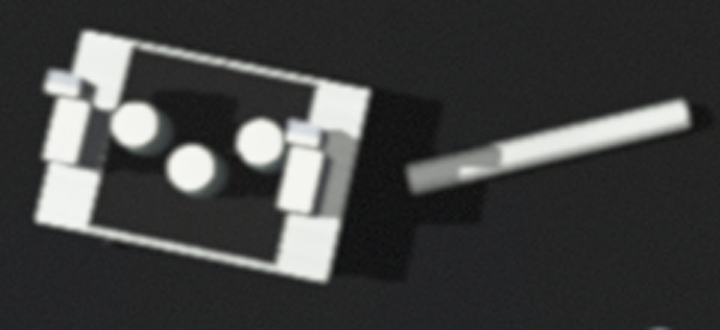

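```bash
python3 - <<'E'
from h import *
d=np.load("pics/top0.npy");C=cloud("top",d)
ds=np.load("pics/scene0.npy");S=cloud("scene",ds)
from scipy.optimize import minimize
for nm,X in (("top",C),("scene",S)):
    Q=X.reshape(-1,3);Q=Q[(Q[:,0]>400)&(Q[:,0]<680)&(Q[:,1]>80)&(Q[:,1]<430)]
    pl=Q[(Q[:,2]>66)&(Q[:,2]<77)]
    r=cv2.minAreaRect(pl[:,:2].astype(np.float32)); print(nm,'plat',r)
    L=Q[(Q[:,2]>143)&(Q[:,2]<151)]
    for s in (L[L[:,1]>250],L[L[:,1]<250]): print('ledge',len(s),cv2.minAreaRect(s[:,:2].astype(np.float32)),np.median(s,0))
    T=Q[(Q[:,2]>182)&(Q[:,2]<193)]
    for s in (T[T[:,1]>250],T[T[:,1]<250]): print('stop top',len(s),cv2.minAreaRect(s[:,:2].astype(np.float32)),np.median(s,0))
E
```

```text
top plat ((530.4067993164062, 253.01223754882812), (300.7452697753906, 199.9749755859375), 79.1014404296875)
ledge 199 ((551.0153198242188, 365.6233215332031), (33.083133697509766, 77.35189056396484), 79.44306182861328) [543.09208962 366.75041666 145.93919861]
ledge 192 ((508.158203125, 140.708251953125), (30.638708114624023, 78.83272552490234), 79.34502410888672) [497.4805152  142.85994804 146.88425236]
stop top 70 ((581.4776611328125, 360.6148376464844), (32.806495666503906, 19.658666610717773), 80.40908813476562) [582.29107716 359.9354352  185.61555832]
stop top 72 ((538.2045288085938, 135.59034729003906), (30.58743667602539, 20.446626663208008), 79.29480743408203) [538.21397234 135.4829616  186.4277939 ]
scene plat ((533.4336547851562, 254.1727294921875), (299.3457336425781, 205.28135681152344), 79.1382827758789)
ledge 109 ((554.1265869140625, 367.19781494140625), (29.660919189453125, 83.10832214355469), 79.06139373779297) [530.21413803 369.16243416 146.72889384]
ledge 114 ((510.87255859375, 142.31858825683594), (31.73952865600586, 82.9169921875), 77.89378356933594) [490.67152095 148.51811272 146.84648701]
stop top 91 ((584.1704711914062, 361.285400390625), (30.088788986206055, 23.91693687438965), 83.69563293457031) [584.49729878 360.70339736 186.43867124]
stop top 76 ((540.8887939453125, 135.97787475585938), (30.235015869140625, 22.597644805908203), 79.34114074707031) [541.52639074 135.67994953 186.90911709]
```

```bash
python3 - <<'E'
from h import *
for n in("top","scene"):
    d=np.load(f"pics/{n}0.npy");C=cloud(n,d)
    Q=C.reshape(-1,3)[(d>0).ravel()];Q=Q[(Q[:,2]>40)&(Q[:,0]>100)&(Q[:,1]>-780)&(Q[:,1]<420)]
    # coarse map of max z, 50mm cells
    H=np.zeros((12,24))
    for x,y,z in Q:
        i=int((x-100)//50);j=int((y+780)//50)
        if i<12:H[i,j]=max(H[i,j],z)
    print(n);print(np.array2string(H[:,:].astype(int),max_line_width=200))
# refined bar
d=np.load("pics/top0.npy");C=cloud("top",d).reshape(-1,3)
Q=C[(abs(C[:,0]-553)<70)&(abs(C[:,1]+98)<170)&(C[:,2]>26)&(C[:,2]<36)]
print(cv2.minAreaRect(Q[:,:2].astype(np.float32)))
d=np.load("pics/scene0.npy");C=cloud("scene",d).reshape(-1,3)
Q=C[(abs(C[:,0]-553)<70)&(abs(C[:,1]+98)<170)&(C[:,2]>27)&(C[:,2]<36)]
print(cv2.minAreaRect(Q[:,:2].astype(np.float32)))
E
```

```text
top
[[  0   0   0 579 598 618 663 718 765   0   0   0   0   0 310 334 333 309   0   0   0   0   0   0]
 [  0   0   0 581 599 619 667 721 779 832 834 811 690 649 568 487 409 324   0   0   0   0   0   0]
 [  0   0 341 574 595 616 657 710 764 832 835 823 773 696 612 529 443 341   0   0   0   0   0   0]
 [ 54  61 339 575 595 589   0   0   0 830 836 827 773 673 587 506 421 331   0   0   0   0   0   0]
 [ 68  67 210 209   0   0   0   0   0 825 834 822   0   0   0   0   0   0   0   0   0   0   0   0]
 [213 213 213 211   0   0   0   0   0   0   0   0   0   0   0   0   0   0   0   0   0   0   0   0]
 [213 213 214 212  57   0   0   0   0   0   0   0   0   0   0   0   0  72  77  79  78  79  75   0]
 [213 213 213 213 211   0   0   0   0   0   0   0   0   0   0   0   0  76 151  80 137  79  78  76]
 [212 213 215 211 211   0   0   0   0   0   0   0   0   0   0   0   0 188 193 140 141 141 152 150]
 [212 211 205   0   0   0   0   0   0   0   0   0   0   0   0   0   0  77 104 140  79 138 193 193]
 [  0   0   0   0   0   0   0   0   0   0   0   0   0   0   0   0   0  72  75  77  78  79  77  75]
 [  0  
[... 795 characters left out ...]
11 213 213 212 213   0   0   0   0   0   0   0   0   0   0   0   0  75 150  77 137  77  76  73]
 [211 212 212 211 209   0   0   0   0   0   0   0   0   0   0   0   0 182 191 139 139 137 150 150]
 [208 212 212   0   0   0   0   0   0   0   0   0   0   0   0   0   0  75 191 138  77 138 190 190]
 [  0   0   0   0   0   0   0   0   0   0   0   0   0   0   0   0   0  74  79  75  77  78  77  73]
 [  0   0   0   0   0   0   0   0   0   0   0   0   0   0   0   0   0   0   0   0   0   0  72  71]]
((551.6525268554688, -98.58955383300781), (27.504600524902344, 299.15472412109375), 14.609609603881836)
((556.6415405273438, -98.12385559082031), (28.595993041992188, 299.94976806640625), 14.618285179138184)
```

{"method": "send_rows", "body": {"plan": [[5,38,8,7,100],[15,76,16,14,100],[35,112,20,21,100],[60,144,20,28,100],[85,176,20,35,100],[110,208,20,42,100],[135,240,20,49,100],[160,272,20,56,100]], "newtons": 30}}

```text
time_s: 2.07
ee_pos: [366.8, -316.5, 253.9]
orientation: [0.79, 0.613, 0.0, 0.0]
ft_force: [0.9, 0.4, -0.3]
grip_width: 1.002
```

{"method": "send_rows", "body": {"plan": [[23,27,0,4,100],[47,55,0,8,100],[70,82,0,12,100],[94,110,-10,16,100],[117,138,-30,20,100],[141,165,-50,24,100],[165,192,-70,28,100],[188,220,-80,29.4,100]]}}

```text
time_s: 2.73
ee_pos: [554.0, -96.3, 171.5]
orientation: [0.61, 0.792, -0.0, -0.001]
ft_force: [0.1, -0.3, 0.0]
grip_width: 1.002
```

{"method": "send_rows", "body": {"plan": [[0,0,0,0,100],[0,0,0,0,100],[0,0,0,0,100]]}}

```text
time_s: 2.98
ee_pos: [553.8, -98.2, 173.6]
orientation: [0.611, 0.792, -0.0, -0.0]
ft_force: [0.3, -0.1, 0.3]
grip_width: 0.998
```

```bash
python3 - <<'E'
from h import *
p,d=arm.get_image("top"); big(p,180,120,190,140,"pics/top2.png",4)
p,d=arm.get_image("scene"); big(p,180,130,190,140,"pics/scene2.png",4)
E
```

```text
(no output)
```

View pics/scene2.png

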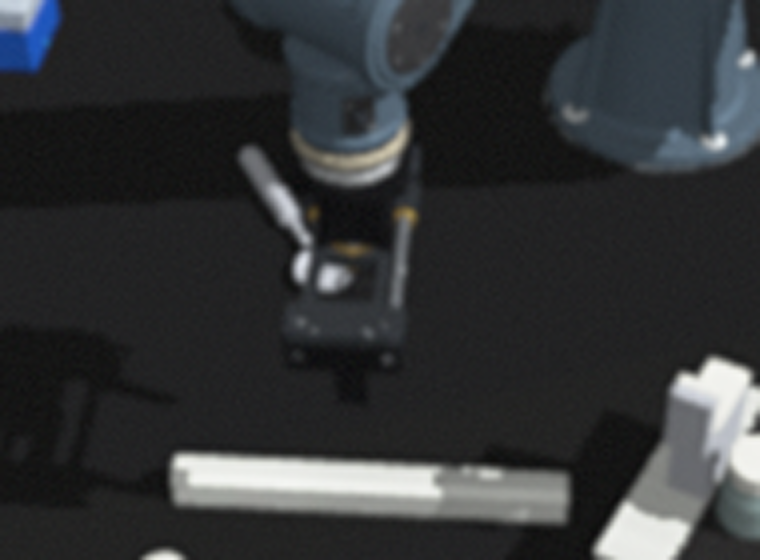

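View pics/top2.png

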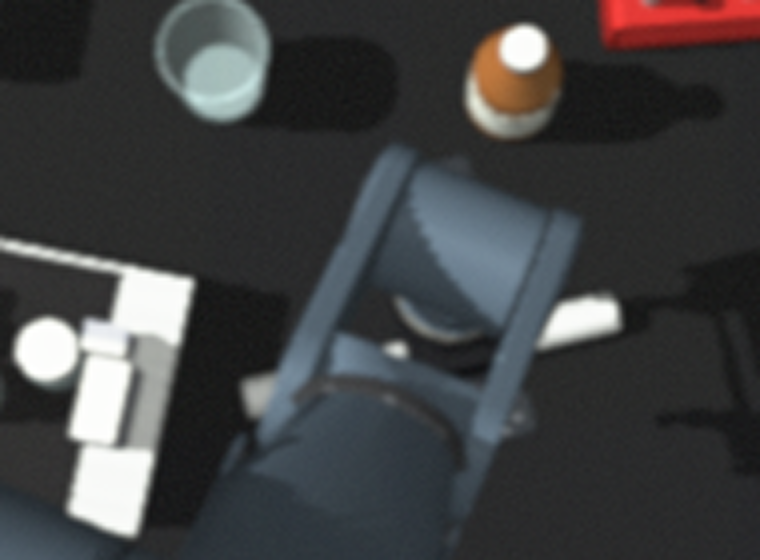

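```bash
python3 - <<'E'
from h import *
for n in("top","scene"):
    d=np.load(f"pics/{n}0.npy");C=cloud(n,d).reshape(-1,3)
    for t,(x,y) in dict(reag=(720,-110),beak=(720,60)).items():
        Q=C[(C[:,0]>600)&(C[:,0]<850)&(abs(C[:,1]-y)<85)&(C[:,2]>20)&(C[:,2]<170)]
        print(n,t,np.percentile(Q,[1,50,99],axis=0).round())
E
```

```text
top reag [[ 731. -192.   25.]
 [ 751. -157.  104.]
 [ 790. -128.  154.]]
top beak [[601.  35.  21.]
 [792.  81.  69.]
 [817. 141.  99.]]
scene reag [[ 747. -187.   23.]
 [ 784. -148.   97.]
 [ 802. -126.  153.]]
scene beak [[601.  37.  21.]
 [754.  81.  64.]
 [819. 143.  97.]]
```

Bottle starts at x≈725, clear of the gripper body (x<655). Descend.

{"method": "send_rows", "body": {"plan": [[0,0,-35,0,100],[0,0,-70,0,100],[0,0,-100,0,100],[0,0,-125,0,100],[0,0,-140,0,100],[0,0,-150,0,100],[0,0,-157,0,100],[0,0,-159,0,100]]}}

```text
time_s: 3.75
ee_pos: [553.8, -99.0, 14.3]
orientation: [0.612, 0.791, -0.0, -0.0]
ft_force: [-0.5, -0.2, -0.1]
grip_width: 0.999
```

{"method": "send_rows", "body": {"plan": [[0,0,0,0,100],[0,0,0,0,60],[0,0,0,0,40],[0,0,0,0,20],[0,0,0,0,15],[0,0,0,0,15],[0,0,0,0,15],[0,0,0,0,15]], "newtons": 30}}

```text
time_s: 4.42
ee_pos: [554.0, -98.0, 14.7]
orientation: [0.611, 0.791, 0.0, 0.0]
ft_force: [0.2, 0.9, 0.5]
grip_width: 0.556
```

{"method": "send_rows", "body": {"plan": [[0,0,0,0,10],[0,0,0,0,10],[0,0,0,0,10],[0,0,0,0,10],[0,0,0,0,10],[0,0,0,0,10],[0,0,0,0,10],[0,0,0,0,10]]}}

```text
time_s: 5.08
ee_pos: [554.1, -98.0, 14.5]
orientation: [0.611, 0.791, 0.0, 0.0]
ft_force: [0.5, 0.8, -1.3]
grip_width: 0.32
```

{"method": "send_rows", "body": {"plan": [[0,0,4,0,10],[0,0,10,0,10],[0,0,20,0,10],[0,0,30,0,10],[0,0,30,0,10],[0,0,30,0,10]]}}

```text
time_s: 5.58
ee_pos: [554.7, -98.3, 45.8]
orientation: [0.611, 0.791, 0.0, 0.001]
ft_force: [0.1, 0.8, -3.9]
grip_width: 0.324
```

{"method": "send_rows", "body": {"plan": [[0,0,20,0,10],[0,0,45,0,10],[0,0,70,0,10],[0,0,95,0,10],[0,0,120,0,10],[0,0,145,0,10],[0,0,165,0,10],[0,0,175,0,10]]}}

```text
time_s: 6.25
ee_pos: [554.8, -98.3, 222.1]
orientation: [0.611, 0.791, 0.001, 0.002]
ft_force: [0.2, 0.1, -3.0]
grip_width: 0.317
```

{"method": "send_rows", "body": {"plan": [[0,10,0,0,10],[0,30,0,-3,10],[0,55,0,-7,10],[0,80,0,-11,10],[0,105,0,-15,10],[0,130,0,-19,10],[0,155,0,-22,10],[0,180,0,-25.5,10]]}}

```text
time_s: 6.92
ee_pos: [552.1, 83.9, 217.3]
orientation: [0.772, 0.636, -0.002, -0.002]
ft_force: [-0.4, -0.1, -4.0]
grip_width: 0.323
```

```bash
cat > bar.py <<'E'
from h import *
import sys
tag=sys.argv[1]
o=arm.observe();print(o['time_s'],o['ee_pos'],o['ft_force'].round(1))
for n in("top","scene"):
    p,d=arm.get_image(n);C=cloud(n,d)
    cv2.imwrite(f"pics/{n}_{tag}.png",cv2.resize(p[120:330,60:480,::-1] if n=="top" else p[130:340,140:560,::-1],None,fx=1.9,fy=1.9,interpolation=cv2.INTER_CUBIC))
    for r in arm.cut_out("bar",n)[:2]:
        Q=C[r['pixels']&(d>0)]
        if len(Q)<20: continue
        t=np.percentile(Q[:,2],90); T=Q[Q[:,2]>t-9]
        print(n,round(r['conf'],2),np.round(r['rect']),'ztop',t.round(1),cv2.minAreaRect(T[:,:2].astype(np.float32)))
E
python3 bar.py a
```

```text
6.9167 [552.06686919  83.92407296 217.33167476] [-0.4 -0.1 -4. ]
top 0.82 [170. 182. 108.  33.] ztop 234.8 ((544.9901733398438, 85.19508361816406), (300.5059509277344, 40.627201080322266), 78.99927520751953)
top 0.73 [166. 211.   3.  12.] ztop 137.6 ((514.1467895507812, 260.0393371582031), (15.747605323791504, 30.199405670166016), 72.6114273071289)
```

{"method": "send_rows", "body": {"plan": [[-3,24,0,0,10],[-7,48,0,0,10],[-11,74,0,0,10],[-15,100,0,0,10],[-19,126,0,0,10],[-22,148,0,0,10],[-24,164,0,0,10],[-25,172,0,0,10]]}}

```text
time_s: 7.78
ee_pos: [528.2, 254.9, 218.5]
orientation: [0.771, 0.637, -0.001, -0.001]
ft_force: [0.1, 0.3, -4.0]
grip_width: 0.316
```

{"method": "send_rows", "body": {"plan": [[0,0,-5,0,10],[0,0,-12,0,10],[0,0,-20,0,10],[0,0,-28,0,10],[0,0,-36,0,10],[0,0,-42,0,10],[0,0,-45,0,10],[0,0,-45,0,10]]}}

```text
time_s: 8.45
ee_pos: [528.5, 253.5, 173.4]
orientation: [0.771, 0.637, -0.001, -0.0]
ft_force: [-1.2, 0.1, -3.7]
grip_width: 0.314
```

```bash
python3 bar.py b
```

```text
8.45 [528.46765258 253.45920335 173.35802774] [-1.2  0.1 -3.7]
top 0.73 [165. 206.  54.  17.] ztop 190.6 ((510.1855163574219, 175.68051147460938), (143.21937561035156, 33.049293518066406), 80.07743072509766)
top 0.53 [219. 118.  28.  35.] ztop 90.8 ((775.119873046875, 74.56556701660156), (82.803466796875, 79.99095916748047), 2.275847911834717)
scene 0.77 [343. 216. 111.  49.] ztop 191.0 ((532.4382934570312, 252.25875854492188), (300.0323791503906, 27.537843704223633), 78.71923828125)
```

View pics/scene_b.png

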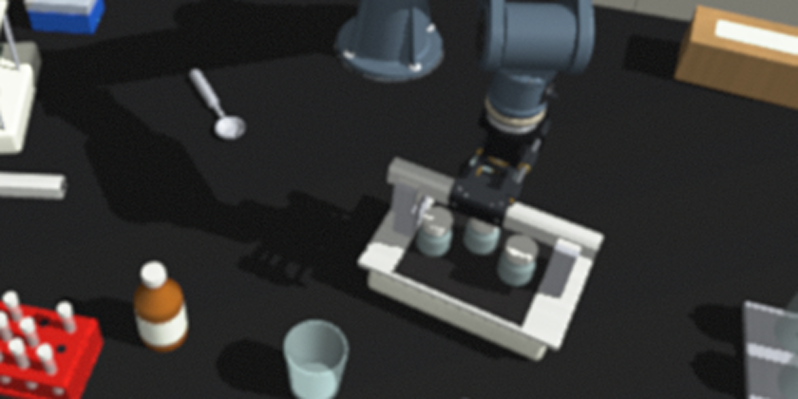

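View pics/top_b.png

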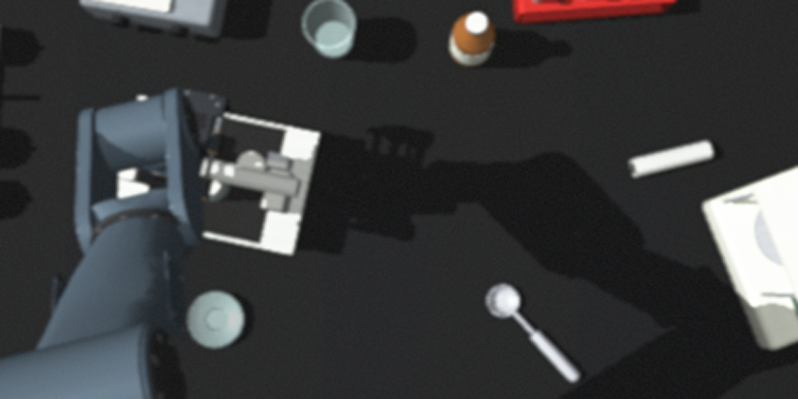

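{"method": "send_rows", "body": {"plan": [[0,0,-3,0,10],[0,0,-6,0,10],[0,0,-8,0,10],[0,0,-10,0,10],[0,0,-11,0,10],[0,0,-11,0,10]]}}

```text
time_s: 9.15
ee_pos: [528.7, 253.9, 163.2]
orientation: [0.771, 0.637, -0.0, -0.0]
ft_force: [0.4, 0.2, -3.7]
grip_width: 0.32
```

{"method": "send_rows", "body": {"plan": [[0,0,-0.5,0,10],[0,0,-1,0,10],[0,0,-1,0,10],[0,0,-1,0,10]]}}

```text
time_s: 9.48
ee_pos: [529.0, 253.9, 162.6]
orientation: [0.771, 0.637, 0.0, 0.0]
ft_force: [-0.4, -0.1, -3.2]
grip_width: 0.323
```

{"method": "send_rows", "body": {"plan": [[0,0,-0.5,0,10],[0,0,-1,0,10],[0,0,-1,0,10],[0,0,-1,0,10]]}}

```text
time_s: 9.82
ee_pos: [529.0, 253.9, 161.5]
orientation: [0.771, 0.637, -0.0, 0.0]
ft_force: [0.4, -0.7, -3.7]
grip_width: 0.322
```

{"method": "send_rows", "body": {"plan": [[0,0,-0.5,0,10],[0,0,-1,0,10],[0,0,-1,0,10],[0,0,-1,0,10]]}}

```text
time_s: 10.15
ee_pos: [529.0, 254.0, 161.5]
orientation: [0.771, 0.637, 0.0, 0.0]
ft_force: [-2.4, -0.5, 5.8]
grip_width: 0.313
```

{"method": "send_rows", "body": {"plan": [[0,0,0.6,0,10],[0,0,0.6,0,40],[0,0,0.6,0,60],[0,0,0.6,0,60],[0,0,0.6,0,60],[0,0,0.6,0,60],[0,0,0.6,0,60],[0,0,0.6,0,60]]}}

```text
time_s: 10.82
ee_pos: [529.0, 254.0, 161.1]
orientation: [0.771, 0.637, 0.0, 0.0]
ft_force: [-0.2, 0.1, 0.5]
grip_width: 0.593
```

{"method": "send_rows", "body": {"plan": [[0,0,4,0,60],[0,0,14,0,60],[0,0,30,0,60],[0,0,50,0,60],[0,0,70,0,40],[0,0,80,0,20],[0,0,80,0,0],[0,0,80,0,0]]}}

```text
time_s: 11.48
ee_pos: [529.1, 254.0, 241.8]
orientation: [0.771, 0.637, 0.001, 0.0]
ft_force: [-0.1, -0.8, -1.3]
grip_width: 0.381
```

```bash
python3 bar.py c
```

```text
11.4833 [529.12361327 253.95835996 241.80407883] [-0.1 -0.8 -1.3]
top 0.72 [165. 204.  56.  18.] ztop 179.1 ((510.8055114746094, 179.73876953125), (151.66641235351562, 34.85667419433594), 80.05117797851562)
top 0.3 [118. 178. 113.  73.] ztop 84.6 ((528.1669921875, 245.40292358398438), (285.7200622558594, 186.8599853515625), 78.39520263671875)
scene 0.64 [343. 220. 110.  46.] ztop 178.4 ((533.8350219726562, 253.1534881591797), (296.0304870605469, 39.15913009643555), 79.61668395996094)
```

View pics/scene_c.png

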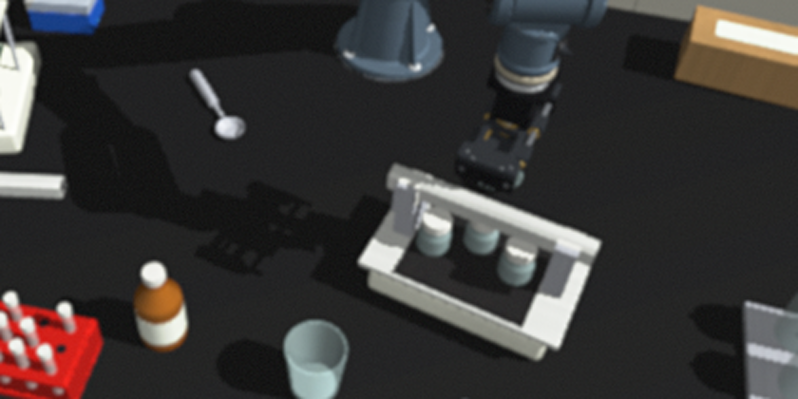

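{"method": "send_rows", "body": {"plan": [[-4,1,0,7,0],[-8,2,0,14,0],[-12,2,0,21,0],[-16,3,0,28,0],[-20,4,0,35,0],[-24,5,0,42,0],[-28,6,0,49,0],[-32,6,0,56,0]], "newtons": 40}}

```text
time_s: 12.35
ee_pos: [496.2, 259.9, 240.0]
orientation: [0.379, 0.926, -0.001, -0.001]
ft_force: [-0.5, 1.4, 0.6]
grip_width: 0.005
```

{"method": "send_rows", "body": {"plan": [[0,0,0,7,0],[0,0,0,14,0],[0,0,0,21,0],[0,0,0,28,0],[0,0,0,34,0],[0,0,0,34,0],[0,0,0,34,0]]}}

```text
time_s: 12.93
ee_pos: [496.6, 259.8, 240.3]
orientation: [0.096, 0.995, -0.0, -0.001]
ft_force: [-0.8, 0.9, -0.9]
grip_width: 0.004
```

```bash
python3 bar.py d; python3 - <<'E'
from h import *
print(arm.observe()['qpos'].round(3),arm.observe()['grip_width'])
p,d=arm.get_image("scene"); big(p,330,190,140,105,"pics/s_d.png",5)
E
```

```text
12.9333 [496.60537587 259.81255763 240.31755158] [-0.8  0.9 -0.9]
top 0.67 [187. 210.  33.  14.] ztop 179.1 ((507.74395751953125, 147.50169372558594), (85.18190002441406, 27.534074783325195), 78.88178253173828)
scene 0.84 [342. 220. 112.  48.] ztop 178.5 ((538.9755859375, 253.00588989257812), (297.6952209472656, 46.324954986572266), 77.88265991210938)
[ 0.283  0.432  1.587  0.     1.123 -1.097] 0.0046281125816140314
```

View pics/s_d.png

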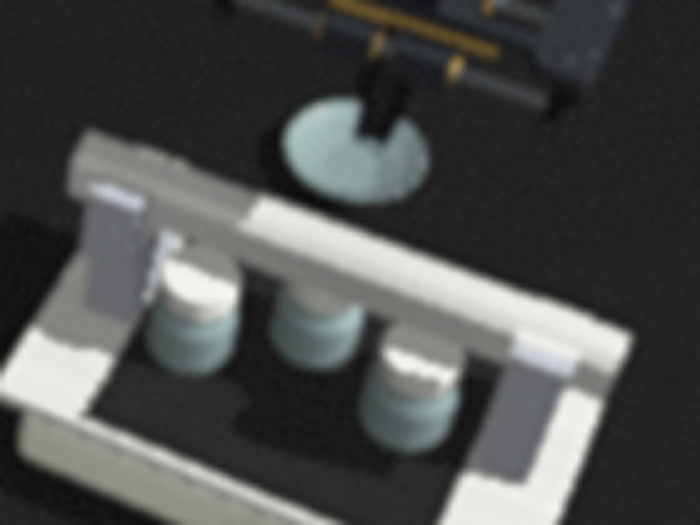

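{"method": "send_rows", "body": {"plan": [[0,0,-15,0,0],[0,0,-30,0,0],[0,0,-40,0,0],[0,0,-44,0,0],[0,0,-44,0,0],[0,0,-44,0,0]]}}

```text
time_s: 13.68
ee_pos: [497.2, 260.0, 197.3]
orientation: [0.095, 0.996, 0.0, 0.0]
ft_force: [0.0, 0.3, 0.1]
grip_width: 0.007
```

{"method": "send_rows", "body": {"plan": [[2,-0.4,-2,0,0],[4,-0.8,-4,0,0],[6,-1.2,-6,0,0],[7.9,-1.5,-8,0,0],[9,-1.7,-9,0,0],[9.8,-1.9,-10,0,0],[9.8,-1.9,-10,0,0],[9.8,-1.9,-10,0,0]]}}

```text
time_s: 14.35
ee_pos: [506.7, 258.0, 187.1]
orientation: [0.095, 0.996, -0.0, -0.0]
ft_force: [0.7, 0.7, 0.7]
grip_width: 0.008
```

```bash
python3 - <<'E'
from h import *
p,d=arm.get_image("scene"); big(p,330,190,140,105,"pics/s_e.png",5)
E
```

```text
(no output)
```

View pics/s_e.png

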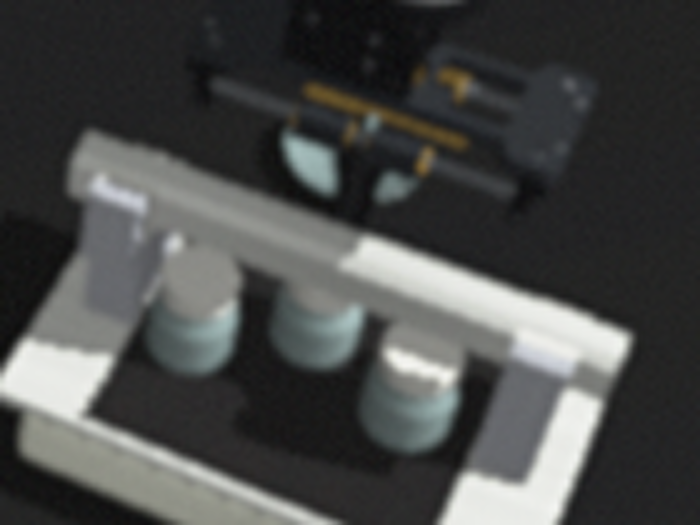

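{"method": "send_rows", "body": {"plan": [[1,-0.2,-1,0,0],[2,-0.4,-2,0,0],[3,-0.6,-2,0,0],[4,-0.8,-2,0,0],[4,-0.8,-2,0,0]]}}

```text
time_s: 14.82
ee_pos: [510.8, 257.3, 185.4]
orientation: [0.095, 0.996, 0.0, -0.0]
ft_force: [-2.5, -0.7, 3.5]
grip_width: 0.006
```

{"method": "send_rows", "body": {"plan": [[0.5,-0.1,0,0,0],[1,-0.2,0,0,0],[1.5,-0.3,0,0,0],[2,-0.4,0,0,0],[2,-0.4,0,0,0]]}}

```text
time_s: 15.23
ee_pos: [512.9, 256.9, 185.3]
orientation: [0.095, 0.996, 0.0, 0.0]
ft_force: [-1.4, 0.8, 3.8]
grip_width: 0.003
```

```bash
python3 - <<'E'
from h import *
p,d=arm.get_image("scene"); big(p,330,190,140,105,"pics/s_f.png",5)
print(arm.observe()['ft_force'])
E
```

```text
[-2.79846486  0.7885907   4.69213889]
```

View pics/s_f.png

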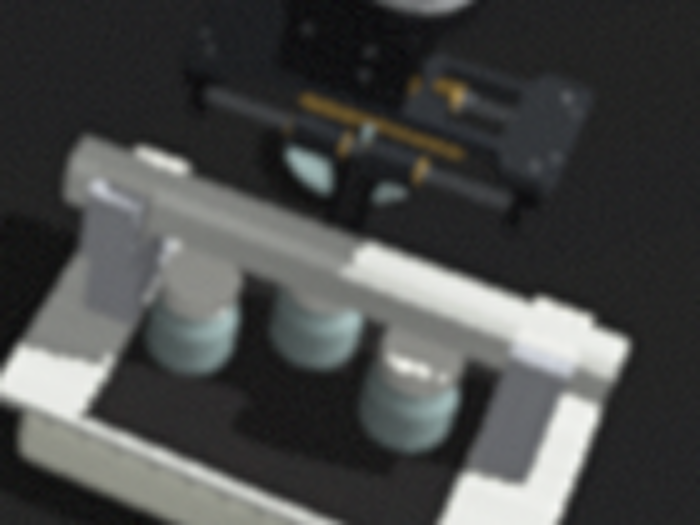

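{"method": "send_rows", "body": {"plan": [[0.5,-0.1,0,0,0],[1,-0.2,0,0,0],[1.5,-0.3,0,0,0],[2,-0.4,0,0,0],[2,-0.4,0,0,0]]}}

```text
time_s: 15.7
ee_pos: [514.9, 256.4, 185.2]
orientation: [0.095, 0.996, 0.0, 0.0]
ft_force: [-2.9, 0.1, 4.4]
grip_width: 0.007
```

{"method": "send_rows", "body": {"plan": [[0.5,-0.1,0,0,0],[1,-0.2,0,0,0],[1,-0.2,0,0,0]]}}

```text
time_s: 15.95
ee_pos: [515.9, 256.2, 185.1]
orientation: [0.095, 0.996, -0.0, 0.0]
ft_force: [-2.5, 0.4, 3.3]
grip_width: 0.004
```

{"method": "send_rows", "body": {"plan": [[0.5,-0.1,0,0,0],[1,-0.2,0,0,0],[1,-0.2,0,0,0]]}}

```text
time_s: 16.2
ee_pos: [516.3, 256.1, 185.0]
orientation: [0.095, 0.996, 0.0, -0.001]
ft_force: [-2.8, 1.0, 4.6]
grip_width: 0.008
```

{"method": "send_rows", "body": {"plan": [[0.5,-0.1,0,0,0],[1,-0.2,0,0,0],[1,-0.2,0,0,0]]}}

```text
time_s: 16.45
ee_pos: [516.5, 256.1, 185.0]
orientation: [0.095, 0.996, -0.0, -0.001]
ft_force: [-5.4, 1.9, 4.7]
grip_width: 0.002
```

{"method": "send_rows", "body": {"plan": [[0.5,-0.1,0,0,0],[1,-0.2,0,0,0],[1,-0.2,0,0,0]]}}

```text
time_s: 16.7
ee_pos: [516.6, 256.0, 185.0]
orientation: [0.095, 0.996, -0.0, -0.002]
ft_force: [-7.2, 0.6, 6.1]
grip_width: 0.004
```

{"method": "send_rows", "body": {"plan": [[0.5,-0.1,-0.2,0,0],[1,-0.2,-0.4,0,0],[1.5,-0.3,-0.6,0,0],[2,-0.4,-0.8,0,0],[2,-0.4,-0.8,0,0]]}}

```text
time_s: 17.12
ee_pos: [516.9, 256.0, 184.8]
orientation: [0.095, 0.995, 0.0, -0.004]
ft_force: [-11.1, 2.3, 12.5]
grip_width: 0.003
```

```bash
python3 bar.py g; python3 - <<'E'
from h import *
p,d=arm.get_image("scene"); big(p,330,190,140,105,"pics/s_g.png",5)
print(arm.observe()['ft_force'])
E
```

```text
17.1167 [516.85245204 255.98288065 184.75352851] [-11.1   2.3  12.5]
top 0.72 [193. 208.  27.  12.] ztop 179.0 ((514.6621704101562, 139.8428192138672), (72.62799835205078, 28.19137954711914), 79.00816345214844)
top 0.65 [202. 204.  10.   5.] ztop 189.3 ((532.0704345703125, 134.41017150878906), (25.823322296142578, 7.691127300262451), 74.72941589355469)
scene 0.57 [342. 220. 109.  50.] ztop 178.4 ((544.8365478515625, 252.26583862304688), (296.1926574707031, 37.12615966796875), 78.47107696533203)
[-10.20222833   3.02262759  11.42185103]
```

View pics/s_g.png

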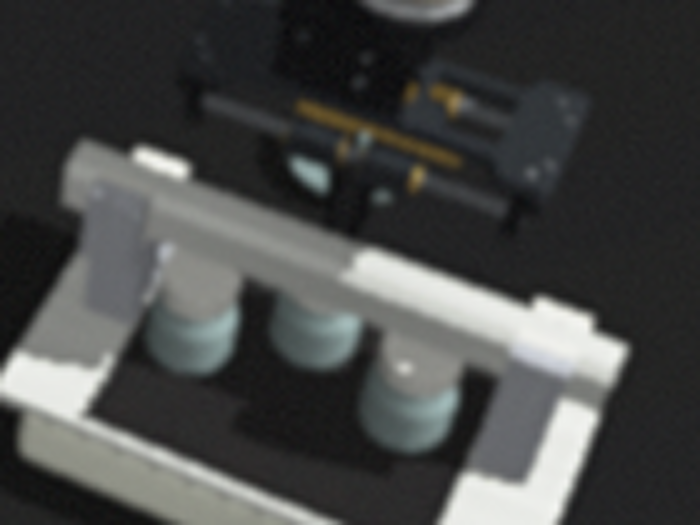

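```bash
python3 - <<'E'
from h import *
acc=[]
for k in range(2):
    p,d=arm.get_image("scene");C=cloud("scene",d).reshape(-1,3)
    c=np.array([533.4,254.2]);a=np.deg2rad(-10.9);ex=np.array([np.cos(a),np.sin(a)]);ey=np.array([-ex[1],ex[0]])
    X=(C[:,:2]-c)@ex;Y=(C[:,:2]-c)@ey;Z=C[:,2]
    m=(Z>173)&(Z<182)&(abs(X-3)<30)&(abs(Y)<165)
    print('Y range',np.percentile(Y[m],[0.5,99.5]).round(1))
    for lo,hi in((-148,-90),(-90,-40),(40,90),(90,148)):
        s=m&(Y>lo)&(Y<hi); print(lo,hi,s.sum(),'X',np.percentile(X[s],[2,50,98]).round(1),'Z',np.median(Z[s]).round(1))
for t in ("jar0","jar1","jar2"):
    for r in arm.cut_out(t,"scene")[:3]: print(t,round(r['conf'],2),np.round(r['rect']))
print(arm.observe()['ft_force'].round(1),arm.observe()['time_s'])
E
```

```text
Y range [-149.4  148. ]
-148 -90 106 X [-3.8  5.3 26.1] Z 177.3
-90 -40 119 X [-3.5  8.1 19.4] Z 176.6
40 90 137 X [-4.9  7.8 19.6] Z 176.4
90 148 124 X [-5.2  4.5 17.9] Z 176.7
Y range [-149.8  148. ]
-148 -90 107 X [-5.   6.4 23.4] Z 176.8
-90 -40 123 X [-4.9  8.3 19.9] Z 176.4
40 90 127 X [-4.   7.1 16.7] Z 176.6
90 148 128 X [-5.1  5.4 17.7] Z 176.5
jar0 0.66 [383. 246.  20.  19.]
jar0 0.63 [360. 240.  20.  23.]
jar0 0.53 [404. 257.  18.  22.]
jar1 0.66 [383. 246.  20.  19.]
jar1 0.63 [360. 240.  20.  23.]
jar1 0.53 [404. 257.  18.  22.]
jar2 0.66 [383. 246.  20.  19.]
jar2 0.63 [360. 240.  20.  23.]
jar2 0.53 [404. 257.  18.  22.]
[-10.9   3.   12.1] 17.6167
```

{"method": "send_rows", "body": {"plan": [[0.5,-0.1,-0.2,0,0],[1,-0.2,-0.3,0,0],[1.5,-0.3,-0.4,0,0],[1.5,-0.3,-0.4,0,0],[1.5,-0.3,-0.4,0,0],[1.5,-0.3,-0.4,0,0]]}}

```text
time_s: 18.12
ee_pos: [517.0, 256.0, 184.7]
orientation: [0.095, 0.995, 0.0, -0.005]
ft_force: [-14.1, 4.2, 15.7]
grip_width: 0.006
```

{"method": "send_rows", "body": {"plan": [[0,0,0,0,0],[0,0,0,0,0],[0,0,0,0,0],[0,0,0,0,0],[0,0,0,0,0],[0,0,0,0,0]]}}

```text
time_s: 18.62
ee_pos: [517.0, 256.0, 184.7]
orientation: [0.095, 0.995, 0.0, -0.005]
ft_force: [-14.3, 3.7, 15.5]
grip_width: 0.003
```

Steady: about 14.7 N back and 15.5 N down. Handing in.

```bash
python3 - <<'E'
from station import arm
print(arm.sign_off()); print(arm.observe()['ft_force'])
E
```

```text
the job is handed in; nothing more can be done
None
the job is handed in; nothing more can be done
```

I laid the bar across both ledges and let go of it. I then pushed it with the shut fingertips on the middle of its near chamfer until it stopped against the uprights. I handed the job in at about 18.6 s, still pushing.

- **Push:** it held steady at about 14.7 N back and 15.5 N down at the wrist for the last half second. The fingers stopped advancing while the backward force kept rising, so the bar is against the stops.
- **Bar position (scene camera):** both ends were level, with the top at about 176–178 mm. It was centred within about 1 mm along the shaker and parallel to the stops as far as the depth noise shows. Its near upper edge puts the bar roughly 3.5–4 mm along the shaker's x, against 6 mm for home. That is within the camera's error but close to the 3 mm limit.
- **Not checked:** I could not measure the load on each ledge and stop separately, so those are inferred from the push and its central position. The two cameras disagreed by 3–5 mm in x, and I used their average. The arm hid much of the bar from the top camera, so its late readings were only partial.
- **Surroundings:** in the last picture all three jars were upright and looked to be where they started. I made no separate final check on the other items, but the moves stayed clear of them.

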